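# Pack the saddle-stitching kit into its tote

## Task

Pack the hand-stitching kit into the wooden tote: stand the two full-size thread spools upright in the two square wells, one in each, lay the wide six-tooth pricking iron flat and lengthwise in the long trough, and set the cake of beeswax flat in the round recess. Leave the small spool, the narrow two-tooth iron and the balm tin where they are.

Things in the scene. Friction and masses are not known exactly. Their poses are not given: they have to be found in the camera images.
- trough: Pale wooden tray, fixed, 80 (own x) by 150 (own y) by 26 mm high; origin: centre of its underside, 6 mm above the table. Three such trays, turned alike, order varying, stand 84 mm apart along x in a fixed dark tote, rim 34 mm above the table. This one: one long open trough, 72 (x) by 142 (y) mm inside, 22 mm deep, floor 4 mm above its origin.
- wells: Pale wooden tray, fixed, 80 (own x) by 150 (own y) by 26 mm high; origin: centre of its underside, 6 mm above the table. Three such trays, turned alike, order varying, stand 84 mm apart along x in a fixed dark tote, rim 34 mm above the table. This one: split at y = 0 by a 4 mm wall into two wells centred at y = -36.5 and +36.5 mm, each 72 (x) by 69 (y) mm, 22 mm deep, floor 4 mm above its origin.
- dish: Pale wooden tray, fixed, 80 (own x) by 150 (own y) by 26 mm high; origin: centre of its underside, 6 mm above the table. Three such trays, turned alike, order varying, stand 84 mm apart along x in a fixed dark tote, rim 34 mm above the table. This one: solid, one round cork-lined recess in the middle of its top, 66 mm across, 8 mm deep, floor 18 mm above its origin.
- spool_a: Full spool of black waxed thread with orange end flanges, standing upright, 46 mm across, 60 mm high, about 60 g. Origin: centre of its underside, z up along its axis. The two full spools are alike and may share out the two wells either way.
- spool_b: The second full spool, the same in every way as spool_a.
- wide_iron: Wide six-tooth pricking iron, bare steel, lying flat on the table, 100 mm long along its own x, teeth at +x, about 90 g: square shank 11 by 11 mm from x = -50 to +16 mm, then a head 26 mm wide (y) and 7 mm thick, then the teeth. Origin: under its middle (its balance point), level with the underside; grip the shank there, across its own y.
- wax: Round cake of yellowish beeswax, 46 mm across, 22 mm high, about 35 g, lying flat. Origin: centre of its underside. Grip its upper half: in the dish only 14 mm of it stands above the block's top.
- small_spool: Look-alike to leave alone: small spool of the same black thread with orange flanges, only 32 mm across and 36 mm high, standing, about 20 g. Origin: centre of its underside.
- narrow_iron: Look-alike to leave alone: narrow two-tooth pricking iron, the same 100 mm length and 11 mm shank as the wide one but with a head only 8.5 mm wide, narrower than its shank. Origin: on the table under its middle, teeth at +x of its own frame.
- tin: Look-alike to leave alone: round flat closed tin of balm, bare aluminium with a lid, 47 mm across and 22 mm high, about the size of the wax cake. Origin: centre of its underside.

How it is judged:
At the end, for the whole second after the job is handed in: Both full spools stand upright (0.15 rad) on the floors of the two wells; the wide iron lies flat on the trough floor, lengthwise (0.5 rad); the wax lies flat in the recess (centre within 13 mm); the small spool (upright), narrow iron and tin are within 30 mm of their starts; all at rest (x of spool_a in the frame of wells between -0.036 and 0.036 m and y of spool_a in the frame of wells between -0.071 and 0.071 m and z of spool_a in the frame of wells between 0.001 and 0.009 m and angle between each of spool_a, spool_b, wax's own z axis and vertical below 0.15 rad and linear speed of each of spool_a, spool_b, wide_iron, wax, small_spool, narrow_iron, tin below 0.02 m/s and angular speed of each of spool_a, spool_b, wide_iron, wax, small_spool, narrow_iron, tin below 0.3 rad/s and x of spool_b in the frame of wells between -0.036 and 0.036 m and y of spool_b in the frame of wells between -0.071 and 0.071 m and z of spool_b in the frame of wells between 0.001 and 0.009 m and x of wide_iron in the frame of trough between -0.036 and 0.036 m and y of wide_iron in the frame of trough between -0.035 and 0.035 m and z of wide_iron in the frame of trough between 0.001 and 0.018 m and angle between the x axis of wide_iron and the y axis of trough, either way round below 0.5 rad and angle between wide_iron's own x axis and vertical between 1.45 and 1.69 rad and (angle between wide_iron's own z axis and vertical below 0.2 rad or angle between wide_iron's own z axis and vertical above 2.94 rad) and horizontal distance between wax and dish below 0.013 m and z of wax in the frame of dish between 0.015 and 0.022 m and distance of each of small_spool, narrow_iron, tin from where it was at the start of the episode below 0.03 m and angle between small_spool's own z axis and vertical below 0.3 rad); the robot touches nothing.
It fails at once if a look-alike (small spool, narrow iron or balm tin) is moved more than 30 mm from its place (distance of any of small_spool, narrow_iron, tin from where it was at the start of the episode above 0.03 m).
It also fails if it takes over 120 s, if anything falls off the work surface, if the arm or the gripper's body presses on something with over 40 N, if the wrist force passes 120 N, or if a joint passes its speed limit or range.

## Robot

A 7-joint arm with a two-finger parallel gripper is mounted at the origin on the work surface. World frame = base frame: x ahead of the robot, y to its left, z up, the work surface at z = 0. Lengths are in m, angles in rad, forces in N, time in s.
With the tool pointing down it reaches from about 0.35 to 0.9 m from the base axis. Payload 8.1 kg.
Tool frame: the origin (TCP) lies at the very end of the fingers, on their centre line; the grasp point (between the pads) lies 19 mm behind it; z points along the fingers, y is the line along which they close (so a half turn about z gives the same grasp; the last joint's range is limited). The gripper opens to 92 mm and grips with 3 to 60 N. Pads are 19 mm wide; open, the fingers measure 130 mm over their backs; the gripper's body (75 mm by 190 mm) begins 47 mm behind the grasp point.
Start: joints at [-1.218, 0.434, 0.025, 1.573, -0.012, 1.134, -0.075], TCP at [0.275, 0.561, 0.227] pointing down, gripper open.
Joint ranges: [-2.62, 2.62], [-0.44, 2.09], [-1.27, 1.32], [0.08, 2.57], [-1.32, 4.46], [0.12, 2], [-2.74, 2.74]. Speed limits (rad/s): [2.22, 2.22, 3.01, 3.01, 3.14, 3.14, 3.14].

## Interface

Orientations are given as a rotation vector (axis times angle).
In Python, from cell import readout, cams, job gives the robot as it stands.
- The arm moves only by the tool drive_tool, never from a script. Its argument "commands" is a list of rows, each a list of 3 entries, a list of its own where there are three numbers: the turn, a rotation vector about the tool's x, y, z in rad, then the shift along the tool's x, y, z in cm, then the gripper's target within -1 to 1 (fully open at 1, half-way at 0, shut at -1). A call has 1 to 20 rows; each row is the pose to reach, as a shift and turn from the pose commanded when the call began, along the tool's axes at that moment; what a row does not reach only later rows make up. A row lasts 1/12 s, in which the tool goes at most 41.7 mm and 7.16 degrees, less where a joint would pass 70% of its speed; a pose out of reach is approached as far as the arm can. A call with a gripper value outside its range is refused whole. The fingers move at their own pace and stop on an object; "newtons" is the grip in N (left out, the last holds). Time passes only in rows, so rows that repeat a pose let the fingers close. It gives the time, the measured TCP pose, the force, the opening and the grip force at its end, in the units of the state.
- readout.observe(): the state, without advancing time (a new reading comes with each control period).
- cams.get_image(name): name is "scene" or "top" or "wrist"; returns the picture (420x560x3 uint8, blue, green, red); there is no depth.
- cams.camera_info(name): a dict with "camera_matrix" (3x3 intrinsics, pixels), "k1" (the pictures are not rectified: a ray, as slopes to the right and down, at radius r is drawn at 1 + k1 r^2 times it, then the intrinsics apply), "R" (3x3) and "t" (3): a world point X has camera coordinates R X + t. Camera axes: x right, y down, z forward; pixel columns grow to the right and rows downward; lengths in m; the calibration is good to about 2 mm. A picture is of the moment at which its call begins: read the wrist's pose just before it. camera_info takes no time and is no camera call; for the wrist camera it gives the pose at the moment of the call.
- job.sign_off(): hands the job in; it is judged then, once.
The state is a dict: "clock": time; "joints": joint angles; "dq": joint speeds; "joint_efforts": joint torques, N m; "position": TCP position; "ee_rot": TCP orientation; "force": force on the tool from outside, world axes, zero at the start; "ft_torque": the same for the moment, N m; "width": opening from 0.0 (shut) to 1.0 (fully open); "gripper_force": force on a finger pad.
Only numpy, scipy, OpenCV 4.12 (cv2) and the standard library are available. Lean on these libraries where they do the work, as an engineer would, in place of code of your own. Each camera call takes 0.05 s, during which the arm holds its last target. There are 200 camera calls.

## Working session

There is one attempt and no reset: what is moved stays moved. The work goes in short steps, Python scripts to look and compute and a tool call to move; the robot and the scene stay as the last step left them, time stands still between calls to the robot, and variables do not carry over. Pictures are saved under pics/ and viewed, at most 14 in all, crops included, and the job is handed in when it is done.

Besides the shell and the picture viewer there is one more tool, called after "Call:" as name(argument=value, ...) on one line, values as JSON. drive_tool: Moves the arm, as the interface text tells. Its arguments: {"type":"object","properties":{"commands":{"type":"array"},"newtons":{"type":"number"}},"required":["commands"]}

```bash
mkdir -p pics; python3 - <<'E'
from cell import readout,cams
import cv2,json
for n in("top","scene"):
    cv2.imwrite(f"pics/{n}0.png",cams.get_image(n))
    i=cams.camera_info(n);print(n,i)
print(readout.observe())
E
```

```text
top {'camera_matrix': array([[485.6434934 ,   0.        , 273.40035056],
       [  0.        , 485.6434934 , 213.13345002],
       [  0.        ,   0.        ,   1.        ]]), 'k1': -0.1380818573482962, 'R': array([[ 0.00824209, -0.99991558, -0.01004522],
       [-0.99826475, -0.00764192, -0.05838745],
       [ 0.05830575,  0.01050903, -0.99824346]]), 't': array([-0.1200619 ,  0.5405095 ,  1.21071302])}
scene {'camera_matrix': array([[437.37852158,   0.        , 278.26462544],
       [  0.        , 437.37852158, 211.79113536],
       [  0.        ,   0.        ,   1.        ]]), 'k1': -0.10704846645558251, 'R': array([[ 0.85813142,  0.51311286,  0.01804606],
       [ 0.3740101 , -0.6006431 , -0.70664299],
       [-0.35174836,  0.61314196, -0.70734011]]), 't': array([-0.39837957, -0.25430765,  1.16513578])}
{'clock': 0.1, 'joints': array([-1.21762041,  0.43511897,  0.02496332,  1.57398975, -0.01161058,
        1.13398502, -0.07511676]), 'dq': array([ 0.00041753, -0.00088358,  0.00041343, -0.00220519, -0.0003115 ,
        0.00075868, -0.00039882]), 'joint_efforts': array([ 3.17166894e-03, -6.69124818e+01,  9.88325849e-01, -3.15146148e+01,
       -6.04963652e-02,  3.74169101e-02,  1.27740218e-04]), 'position': array([0.27494167, 0.56078177, 0.22605098]), 'ee_rot': array([-7.09829628e-01, -3.06014608e+00,  2.10699685e-03]), 'force': array([-0.11811286, -0.02659355, -0.80575552]), 'ft_torque': array([-0.01711676, -0.0616426 , -0.01477038]), 'gripper_force': 0.0, 'width': 1.000699211278796}
```

View pics/top0.png

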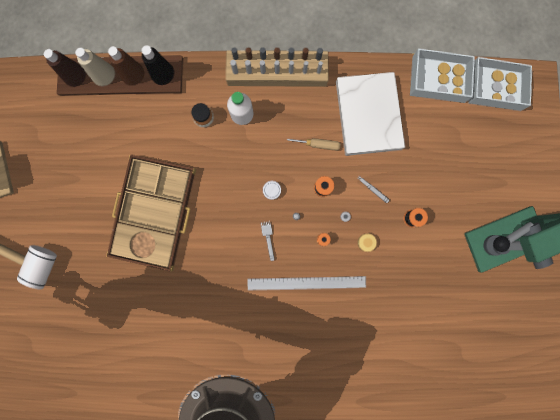

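View pics/scene0.png

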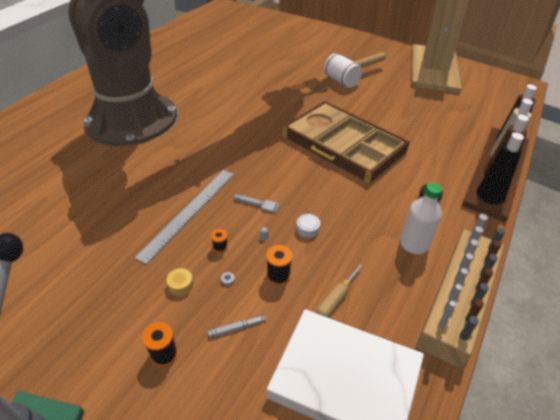

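Top view: full spools are at (325,186) and (418,217), the wax at (368,242) and the wide iron at (267,240) with its head up. The look-alikes are the tin (272,190), small spool (324,239) and narrow iron (374,189). In the tote, the wells are at the far end, the trough in the middle and the dish (143,245) nearest.

```bash
cat > h.py <<'E'
import numpy as np,cv2
from cell import cams,readout
from scipy.spatial.transform import Rotation as Ro
def ray(px,z,i):
    """pixels -> world points on the plane of height z"""
    K=i["camera_matrix"];R=np.array(i["R"]);t=np.array(i["t"])
    p=cv2.undistortPoints(np.array(px,float).reshape(-1,1,2),K,np.array([i["k1"],0,0,0.])).reshape(-1,2)
    d=np.c_[p,np.ones(len(p))]@R; c=-R.T@t
    return c+d*((z-c[2])/d[:,2])[:,None]
def blobs(m,a):
    cs,_=cv2.findContours(m,cv2.RETR_EXTERNAL,cv2.CHAIN_APPROX_NONE)
    return [c for c in cs if cv2.contourArea(c)>a]
E
python3 - <<'E'
from h import *
im=cv2.imread("pics/top0.png");i=cams.camera_info("top")
hsv=cv2.cvtColor(im,cv2.COLOR_BGR2HSV)
roi=np.zeros(im.shape[:2],np.uint8);roi[170:270,240:440]=255
def show(n,m,z,a):
    for c in blobs(m&roi,a):
        (u,v),(w,h),an=cv2.minAreaRect(c); print(n,(round(u),round(v)),(round(w),round(h)),round(an),ray([[u,v]],z,i)[0].round(4))
show("orange",cv2.inRange(hsv,(3,215,200),(13,255,255)),.06,25)
show("yellow",cv2.inRange(hsv,(18,80,150),(32,255,255)),.022,80)
g=cv2.inRange(hsv,(0,0,110),(180,70,255))
show("grey",g,.011,25)
for c in blobs(g[:, :],100):
    x,y,w,h=cv2.boundingRect(c)
    if 240<x<300 and 200<y<262:
        P=ray(c.reshape(-1,2),.008,i)[:,:2];mu=P.mean(0);u=np.linalg.svd(P-mu)[2][0];s=(P-mu)@u
        print("iron",mu,u,s.min(),s.max(),mu+u*(s.min()+s.max())/2)
t=cv2.resize(im[150:275,100:205],None,fx=5,fy=4.8,interpolation=cv2.INTER_CUBIC) # 525x600
f=cv2.resize(im[165:265,240:345],None,fx=2.5,fy=6,interpolation=cv2.INTER_CUBIC)
cv2.imwrite("pics/tote.png",np.hstack([t,f]))
E
```

```text
yellow (367, 242) (17, 18) 90 [ 0.469  -0.3515  0.022 ]
grey (268, 241) (39, 10) 81 [ 0.4716 -0.103   0.011 ]
grey (296, 216) (6, 5) 90 [ 0.5349 -0.1717  0.011 ]
grey (345, 216) (9, 10) 90 [ 0.5345 -0.2974  0.011 ]
grey (272, 190) (17, 19) 0 [ 0.6018 -0.1104  0.011 ]
grey (373, 189) (38, 5) 40 [ 0.6053 -0.3695  0.011 ]
iron [ 0.47532951 -0.10268981] [-0.98101493 -0.19393221] -0.046475617212687226 0.053677219126027624 [ 0.47179707 -0.10338812]
```

View pics/tote.png

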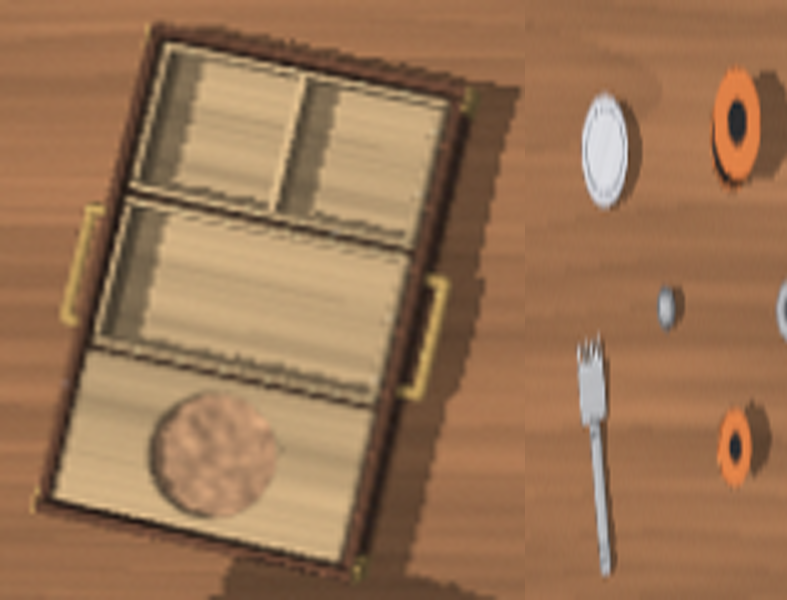

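The crop shows the tote's rim corners near (152,25), (470,92), (358,575) and (38,505). The recess is centred at about (215,455) and the wells' divider runs from (302,72) to (275,212). The iron's wide head points to the far side.

```bash
python3 - <<'E'
from h import *
im=cv2.imread("pics/top0.png");i=cams.camera_info("top")
px=lambda P:np.array(P)/[5,4.8]+[100-.5,150-.5]
C=ray(px([(152,25),(470,92),(358,575),(38,505)]),.034,i)[:,:2];print("rim",C.round(4),C.mean(0).round(4))
e=[np.subtract(*C[[0,3]]),np.subtract(*C[[1,2]])];print([ (np.linalg.norm(v).round(4),np.degrees(np.arctan2(v[1],v[0])).round(2)) for v in e])
e=[np.subtract(*C[[0,1]]),np.subtract(*C[[3,2]])];print([ (np.linalg.norm(v).round(4),np.degrees(np.arctan2(v[1],v[0])).round(2)-90) for v in e])
print("recess/divider",ray(px([(215,455),(302,72),(275,212)]),.032,i).round(4))
hsv=cv2.cvtColor(im,cv2.COLOR_BGR2HSV)
m=cv2.inRange(hsv,(3,190,190),(14,255,255));m[:170]=0;m[265:]=0;m[:,:250]=0;m[:,440:]=0
for c in blobs(cv2.morphologyEx(m,cv2.MORPH_CLOSE,np.ones((7,7))),30):
    (u,v),r=cv2.minEnclosingCircle(c);print("orange",u,v,r,ray([[u,v]],.06,i)[0].round(4))
print(Ro.from_rotvec(readout.observe()["ee_rot"]).as_matrix().round(3))
E
```

```text
rim [[0.6867 0.2509]
 [0.6509 0.086 ]
 [0.3981 0.138 ]
 [0.4319 0.3034]] [0.5419 0.1946]
[(np.float64(0.2601), np.float64(-11.64)), (np.float64(0.2581), np.float64(-11.64))]
[(np.float64(0.1688), np.float64(-12.25)), (np.float64(0.1687), np.float64(-11.560000000000002))]
recess/divider [[0.4595 0.2125 0.032 ]
 [0.6617 0.1726 0.032 ]
 [0.5874 0.1845 0.032 ]]
[[-0.898  0.44  -0.   ]
 [ 0.44   0.898 -0.001]
 [-0.    -0.001 -1.   ]]
```

```bash
python3 - <<'E'
from h import *
im=cv2.imread("pics/top0.png");i=cams.camera_info("top")
hsv=cv2.cvtColor(im,cv2.COLOR_BGR2HSV);print(hsv[186,317:334].tolist(),hsv[200,300].tolist())
for n,(u,v) in dict(a=(325,186),b=(418,217)).items():
    s=hsv[v-16:v+17,u-16:u+17].astype(int)
    m=((s[...,0]<=10)&(s[...,1]>195)&(s[...,2]>150)).astype(np.uint8)*255
    c=max(blobs(cv2.morphologyEx(m,cv2.MORPH_CLOSE,np.ones((5,5))),10),key=cv2.contourArea);(x,y),r=cv2.minEnclosingCircle(c)
    print(n,x+u-16,y+v-16,r,ray([[x+u-16,y+v-16]],.06,i)[0].round(4))
E
```

```text
[[11, 173, 224], [12, 171, 224], [11, 174, 223], [11, 174, 215], [12, 148, 124], [120, 17, 45], [120, 11, 47], [120, 6, 45], [135, 11, 45], [120, 11, 45], [0, 16, 49], [10, 149, 128], [11, 171, 222], [11, 172, 222], [11, 175, 222], [11, 173, 222], [11, 173, 208]] [13, 129, 150]Traceback (most recent call last):
  File "<stdin>", line 7, in <module>
ValueError: max() iterable argument is empty
```

Call:
drive_tool(commands=[[[0, 0, 2.49], [-46.9, -51.0, 10.5], 1], [[0, 0, 2.49], [-46.9, -51.0, 10.5], 1], [[0, 0, 2.49], [-46.9, -51.0, 10.5], 1], [[0, 0, 2.49], [-46.9, -51.0, 10.5], 1], [[0, 0, 2.49], [-46.9, -51.0, 10.5], 1], [[0, 0, 2.49], [-46.9, -51.0, 10.5], 1], [[0, 0, 2.49], [-46.9, -51.0, 10.5], 1], [[0, 0, 2.49], [-46.9, -51.0, 10.5], 1], [[0, 0, 2.49], [-46.9, -51.0, 10.5], 1], [[0, 0, 2.49], [-46.9, -51.0, 10.5], 1], [[0, 0, 2.49], [-46.9, -51.0, 10.5], 1], [[0, 0, 2.49], [-46.9, -51.0, 10.5], 1], [[0, 0, 2.49], [-46.9, -51.0, 10.5], 1], [[0, 0, 2.49], [-46.9, -51.0, 10.5], 1], [[0, 0, 2.49], [-46.9, -51.0, 10.5], 1], [[0, 0, 2.49], [-46.9, -51.0, 10.5], 1], [[0, 0, 2.49], [-46.9, -51.0, 10.5], 1], [[0, 0, 2.49], [-46.9, -51.0, 10.5], 1], [[0, 0, 2.49], [-46.9, -51.0, 10.5], 1], [[0, 0, 2.49], [-46.9, -51.0, 10.5], 1]])

```text
clock: 1.77
position: [0.4714, -0.1043, 0.1214]
ee_rot: [3.128, 0.293, -0.001]
force: [0.3, -0.3, -0.3]
width: 1.001
gripper_force: 0.0
```

```bash
python3 - <<'E'
from h import *
im=cv2.imread("pics/top0.png");i=cams.camera_info("top")
hsv=cv2.cvtColor(im,cv2.COLOR_BGR2HSV)
for n,(u,v) in dict(a=(325,186),b=(418,217)).items():
    s=hsv[v-16:v+17,u-16:u+17].astype(int)
    m=((s[...,0]<=13)&(s[...,1]>160)&(s[...,2]>190)).astype(np.uint8)*255
    c=max(blobs(m,10),key=cv2.contourArea);(x,y),r=cv2.minEnclosingCircle(c)
    print(n,x+u-16,y+v-16,r,ray([[x+u-16,y+v-16]],.06,i)[0].round(4))
w=cams.camera_info("wrist");o=readout.observe();R=Ro.from_rotvec(o["ee_rot"]).as_matrix();print(R.round(3),o["position"])
wi=cams.get_image("wrist");cv2.imwrite("pics/w1.png",wi)
# world points projected: iron ends/centre estimates
P=np.array([[.4718,-.1034,.011],[.4718+.045*.981,-.1034+.045*.194,.007],[.4718-.045*.981,-.1034-.045*.194,.011]])
d=np.array([w["k1"],0,0,0.])
print(cv2.projectPoints(P,cv2.Rodrigues(np.array(w["R"]))[0],np.array(w["t"]),w["camera_matrix"],d)[0].round())
E
```

```text
a 324.5 185.08823490142822 9.102079391479492 [ 0.6084 -0.2405  0.06  ]
b 418.4620246887207 216.68987369537354 9.032013893127441 [ 0.5328 -0.4724  0.06  ]
[[ 0.983  0.186 -0.001]
 [ 0.186 -0.983 -0.   ]
 [-0.001  0.    -1.   ]] [ 0.47138882 -0.10429686  0.12140867]
[[[273. 204.]]

 [[273. 152.]]

 [[273. 251.]]]
```

View pics/w1.png

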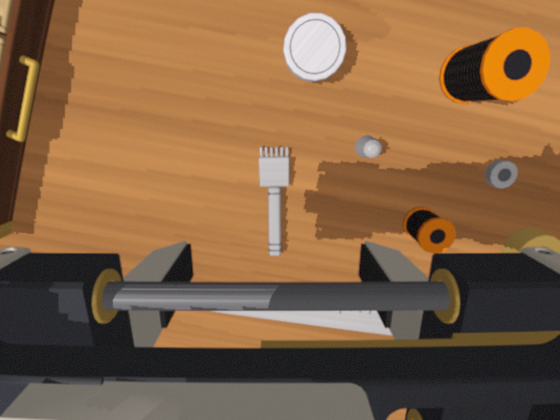

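The wrist picture shows the wide iron upright at (274,200), head at (274,165), as predicted and centred between the fingers. I'll grip it now.

Call:
drive_tool(commands=[[[0, 0, 0], [0, 0, 4], 1], [[0, 0, 0], [0, 0, 8], 1], [[0, 0, 0], [0, 0, 10.5], 1], [[0, 0, 0], [0, 0, 11.8], 1], [[0, 0, 0], [0, 0, 11.8], 1], [[0, 0, 0], [0, 0, 11.8], -1], [[0, 0, 0], [0, 0, 11.8], -1], [[0, 0, 0], [0, 0, 11.8], -1], [[0, 0, 0], [0, 0, 11.8], -1], [[0, 0, 0], [0, 0, 11.8], -1], [[0, 0, 0], [0, 0, 11.8], -1], [[0, 0, 0], [0, 0, 11.8], -1], [[0, 0, 0], [0, 0, 11.8], -1], [[0, 0, 0], [0, 0, 11.8], -1], [[0, 0, 0], [0, 0, 11.8], -1], [[0, 0, 0], [0, 0, 9], -1], [[0, 0, 0], [0, 0, 5], -1], [[0, 0, 0], [0, 0, 1], -1], [[0, 0, 0], [0, 0, 1], -1]], newtons=35)

```text
clock: 3.4
position: [0.4749, -0.1046, 0.1172]
ee_rot: [3.125, 0.305, 0.012]
force: [2.1, 0.0, -0.0]
width: 0.038
gripper_force: 0.0
```

```bash
python3 - <<'E'
from h import *
cv2.imwrite("pics/w2.png",cams.get_image("wrist"));o=readout.observe();print(o["width"],o["gripper_force"],o["position"],o["ee_rot"],o["force"])
E
```

```text
0.01840849757238174 0.0 [ 0.47411417 -0.10363172  0.11481029] [3.12595949 0.30735685 0.01006015] [-0.16512517  0.00898212 -0.1172965 ]
```

View pics/w2.png

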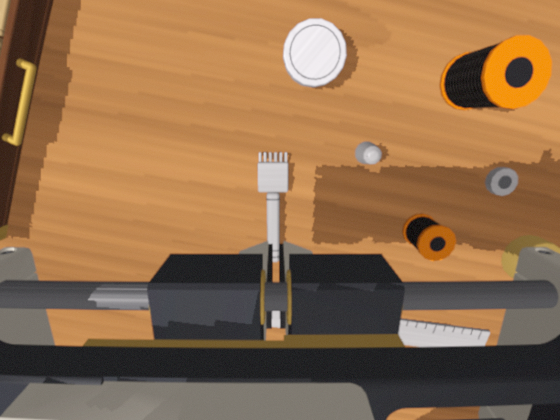

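The fingers were still closing when I lifted, so the iron is still on the table at (272,200). I'll reopen partly, go down again and allow more closing time.

Call:
drive_tool(commands=[[[0, 0, 0], [0, 0, 0], -0.2], [[0, 0, 0], [0, 0, 0], -0.2], [[0, 0, 0], [0, 0, 0], -0.2], [[0, 0, 0], [0, 0, 0], -0.2], [[0, 0, 0], [0, 0, 0], -0.2], [[0, 0, 0], [0, 0, 0], -0.2], [[0, 0, 0], [0, 0, 0], -0.2], [[0, 0, 0], [0, 0, 0], -0.2]])

```text
clock: 4.12
position: [0.4717, -0.1032, 0.1116]
ee_rot: [3.127, 0.307, -0.0]
force: [0.5, 0.4, 0.2]
width: 0.401
gripper_force: 0.0
```

Call:
drive_tool(commands=[[[0, 0, 0], [0, 0, 4], -0.2], [[0, 0, 0], [0, 0, 8], -0.2], [[0, 0, 0], [0, 0, 10], -0.2], [[0, 0, 0], [0, 0, 10.8], -0.2], [[0, 0, 0], [0, 0, 10.8], -0.2], [[0, 0, 0], [0, 0, 10.8], -0.2], [[0, 0, 0], [0, 0, 10.8], -1], [[0, 0, 0], [0, 0, 10.8], -1], [[0, 0, 0], [0, 0, 10.8], -1], [[0, 0, 0], [0, 0, 10.8], -1], [[0, 0, 0], [0, 0, 10.8], -1], [[0, 0, 0], [0, 0, 10.8], -1], [[0, 0, 0], [0, 0, 10.8], -1], [[0, 0, 0], [0, 0, 10.8], -1], [[0, 0, 0], [0, 0, 10.8], -1], [[0, 0, 0], [0, 0, 10.8], -1]])

```text
clock: 5.45
position: [0.4722, -0.1031, 0.0043]
ee_rot: [-3.126, -0.307, -0.002]
force: [-0.4, 1.0, 8.3]
width: 0.112
gripper_force: 35.0
```

Call:
drive_tool(commands=[[[0, 0, 0], [0, 0, -4], -1], [[0, 0, 0], [0, 0, -8], -1], [[0, 0, -1.171], [12.6, -27.9, -9], -1], [[0, 0, -1.171], [12.6, -27.9, -9], -1], [[0, 0, -1.171], [12.6, -27.9, -9], -1], [[0, 0, -1.171], [12.6, -27.9, -9], -1], [[0, 0, -1.171], [12.6, -27.9, -9], -1], [[0, 0, -1.171], [12.6, -27.9, -9], -1], [[0, 0, -1.171], [12.6, -27.9, -9], -1], [[0, 0, -1.171], [12.6, -27.9, -9], -1], [[0, 0, -1.171], [12.6, -27.9, -9], -1], [[0, 0, -1.171], [12.6, -27.9, -9], -1], [[0, 0, -1.171], [12.6, -27.9, -9], -1], [[0, 0, -1.171], [12.6, -27.9, -9], -1], [[0, 0, -1.171], [12.6, -27.9, -9], -1], [[0, 0, -1.171], [12.6, -27.9, -9], -1], [[0, 0, -1.171], [12.6, -27.9, -9], -1], [[0, 0, -1.171], [12.6, -27.9, -9], -1]])

```text
clock: 6.95
position: [0.541, 0.1949, 0.0938]
ee_rot: [2.437, 1.983, 0.0]
force: [0.0, 0.1, -1.5]
width: 0.112
gripper_force: 35.0
```

```bash
python3 - <<'E'
from h import *
cv2.imwrite("pics/w3.png",cams.get_image("wrist"));o=readout.observe();print(o["width"],o["gripper_force"],o["position"],o["ee_rot"],o["force"])
w=cams.camera_info("wrist");C=np.array([.5419,.1946]);a=np.radians(-11.7);ux=np.array([np.cos(a),np.sin(a)]);uy=np.array([-ux[1],ux[0]])
P=[np.r_[C+x*ux+y*uy,.032] for x in(-.036,.036) for y in(-.071,.071)]
print(cv2.projectPoints(np.array(P),cv2.Rodrigues(np.array(w["R"]))[0],np.array(w["t"]),w["camera_matrix"],np.array([w["k1"],0,0,0.]))[0].round().tolist())
E
```

```text
0.11243996562763667 34.999768137931824 [0.5410328  0.19493366 0.0937365 ] [2.43666347e+00 1.98295458e+00 2.07367440e-05] [ 0.31359224 -0.38582711 -0.91189489]
[[[230.0, 305.0]], [[222.0, 121.0]], [[320.0, 305.0]], [[329.0, 121.0]]]
```

View pics/w3.png

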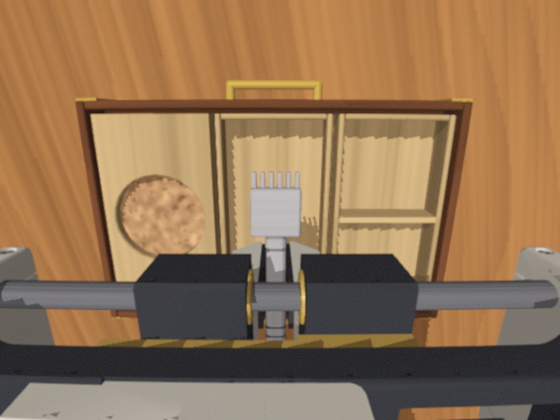

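The iron is held, pointing lengthwise at (275,210) and centred in the trough, whose sides are at columns 223 and 327. I'll lower and release it.

Call:
drive_tool(commands=[[[0, 0, 0], [0, 0, 3], -1], [[0, 0, 0], [0, 0, 5.5], -1], [[0, 0, 0], [0, 0, 7], -1], [[0, 0, 0], [0, 0, 7.8], -1], [[0, 0, 0], [0, 0, 7.8], -1], [[0, 0, 0], [0, 0, 7.8], -1], [[0, 0, 0], [0, 0, 7.8], -0.5], [[0, 0, 0], [0, 0, 7.8], -0.5], [[0, 0, 0], [0, 0, 7.8], -0.5], [[0, 0, 0], [0, 0, 7.8], -0.5], [[0, 0, 0], [0, 0, 7.8], -0.5], [[0, 0, 0], [0, 0, 5], -0.5], [[0, 0, 0], [0, 0, 1], -0.5], [[0, 0, 0], [0, 0, -3], 1], [[0, 0, 0], [0, 0, -3], 1]])

```text
clock: 8.25
position: [0.5452, 0.1959, 0.1309]
ee_rot: [2.435, 1.981, 0.016]
force: [0.9, 0.9, -0.3]
width: 0.349
gripper_force: 0.0
```

Call:
drive_tool(commands=[[[0, 0, 0], [-41.3, 15.4, -1], 1], [[0, 0, 0], [-41.3, 15.4, -1], 1], [[0, 0, 0], [-41.3, 15.4, -1], 1], [[0, 0, 0], [-41.3, 15.4, -1], 1], [[0, 0, 0], [-41.3, 15.4, -1], 1], [[0, 0, 0], [-41.3, 15.4, -1], 1], [[0, 0, 0], [-41.3, 15.4, -1], 1], [[0, 0, 0], [-41.3, 15.4, -1], 1], [[0, 0, 0], [-41.3, 15.4, -1], 1], [[0, 0, 0], [-41.3, 15.4, -1], 1], [[0, 0, 0], [-41.3, 15.4, -1], 1], [[0, 0, 0], [-41.3, 15.4, -1], 1], [[0, 0, 0], [-41.3, 15.4, -1], 1], [[0, 0, 0], [-41.3, 15.4, -1], 1], [[0, 0, 0], [-41.3, 15.4, -1], 1], [[0, 0, 0], [-41.3, 15.4, -1], 1], [[0, 0, 0], [-41.3, 15.4, -1], 1]])

```text
clock: 9.67
position: [0.6084, -0.2391, 0.1338]
ee_rot: [-2.434, -1.986, -0.001]
force: [0.4, 0.4, -0.0]
width: 0.998
gripper_force: 0.0
```

```bash
python3 - <<'E'
from h import *
cv2.imwrite("pics/w4.png",cams.get_image("wrist"));o=readout.observe();print(o["width"],o["position"],o["ee_rot"])
w=cams.camera_info("wrist")
P=[np.r_[.6084+.023*np.cos(a),-.2405+.023*np.sin(a),.06] for a in np.arange(4)*np.pi/2]
print(cv2.projectPoints(np.array(P),cv2.Rodrigues(np.array(w["R"]))[0],np.array(w["t"]),w["camera_matrix"],np.array([w["k1"],0,0,0.]))[0].round().tolist())
cv2.imwrite("pics/top4.png",cams.get_image("top"))
E
```

```text
1.000500791741048 [ 0.60837485 -0.23940047  0.13376928] [-2.43430256e+00 -1.98539524e+00 -4.88791425e-04]
[[[304.0, 212.0]], [[268.0, 189.0]], [[245.0, 223.0]], [[280.0, 244.0]]]
```

View pics/w4.png

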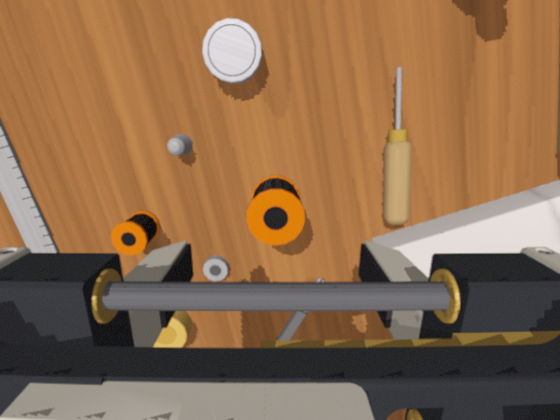

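The spool top is at (275,217), within a pixel of the prediction and centred between the fingers. I'll grip it.

Call:
drive_tool(commands=[[[0, 0, 0], [-0.1, 0, 4], 1], [[0, 0, 0], [-0.1, 0, 8], 1], [[0, 0, 0], [-0.1, 0, 10.2], 1], [[0, 0, 0], [-0.1, 0, 10.4], 1], [[0, 0, 0], [-0.1, 0, 10.4], -1], [[0, 0, 0], [-0.1, 0, 10.4], -1], [[0, 0, 0], [-0.1, 0, 10.4], -1], [[0, 0, 0], [-0.1, 0, 10.4], -1], [[0, 0, 0], [-0.1, 0, 10.4], -1], [[0, 0, 0], [-0.1, 0, 10.4], -1], [[0, 0, 0], [-0.1, 0, 10.4], -1], [[0, 0, 0], [-0.1, 0, 10.4], -1], [[0, 0, 0], [-0.1, 0, 10.4], -1], [[0, 0, 0], [-0.1, 0, 10.4], -1], [[0, 0, 0], [-0.1, 0, 10.4], -1], [[0, 0, 0], [-0.1, 0, 10.4], -1]], newtons=25)

```text
clock: 11.1
position: [0.6081, -0.2416, 0.0301]
ee_rot: [2.436, 1.984, 0.001]
force: [-0.6, 0.4, 6.0]
width: 0.497
gripper_force: 25.0
```

Call:
drive_tool(commands=[[[0, 0, 0], [0, 0, -4], -1], [[0, 0, 0], [0, 0, -8], -1], [[0, 0, 0], [45.0, -6.9, -10], -1], [[0, 0, 0], [45.0, -6.9, -10], -1], [[0, 0, 0], [45.0, -6.9, -10], -1], [[0, 0, 0], [45.0, -6.9, -10], -1], [[0, 0, 0], [45.0, -6.9, -10], -1], [[0, 0, 0], [45.0, -6.9, -10], -1], [[0, 0, 0], [45.0, -6.9, -10], -1], [[0, 0, 0], [45.0, -6.9, -10], -1], [[0, 0, 0], [45.0, -6.9, -10], -1], [[0, 0, 0], [45.0, -6.9, -10], -1], [[0, 0, 0], [45.0, -6.9, -10], -1], [[0, 0, 0], [45.0, -6.9, -10], -1], [[0, 0, 0], [45.0, -6.9, -10], -1], [[0, 0, 0], [45.0, -6.9, -10], -1], [[0, 0, 0], [45.0, -6.9, -10], -1]])

```text
clock: 12.52
position: [0.6317, 0.2111, 0.1296]
ee_rot: [2.438, 1.981, -0.001]
force: [0.5, -1.2, -0.5]
width: 0.499
gripper_force: 25.0
```

Call:
drive_tool(commands=[[[0, 0, 0], [0.1, 0, 3], -1], [[0, 0, 0], [0.1, 0, 6], -1], [[0, 0, 0], [0.1, 0, 8], -1], [[0, 0, 0], [0.1, 0, 8.8], -1], [[0, 0, 0], [0.1, 0, 8.8], -1], [[0, 0, 0], [0.1, 0, 8.8], -1], [[0, 0, 0], [0.1, 0, 8.8], 0.5], [[0, 0, 0], [0.1, 0, 8.8], 0.5], [[0, 0, 0], [0.1, 0, 8.8], 0.5], [[0, 0, 0], [0.1, 0, 8.8], 0.5], [[0, 0, 0], [0.1, 0, 8.8], 0.5], [[0, 0, 0], [0.1, 0, 8.8], 0.5], [[0, 0, 0], [0.1, 0, 5.5], 0.5], [[0, 0, 0], [0.1, 0, 2], 0.5], [[0, 0, 0], [0.1, 0, 0], 1], [[0, 0, 0], [0.1, 0, 0], 1]])

```text
clock: 13.85
position: [0.6347, 0.2145, 0.135]
ee_rot: [2.435, 1.982, 0.012]
force: [1.0, -0.3, 0.9]
width: 0.851
gripper_force: 0.0
```

Call:
drive_tool(commands=[[[0, 0, 0], [-69.0, 4.2, 0], 1], [[0, 0, 0], [-69.0, 4.2, 0], 1], [[0, 0, 0], [-69.0, 4.2, 0], 1], [[0, 0, 0], [-69.0, 4.2, 0], 1], [[0, 0, 0], [-69.0, 4.2, 0], 1], [[0, 0, 0], [-69.0, 4.2, 0], 1], [[0, 0, 0], [-69.0, 4.2, 0], 1], [[0, 0, 0], [-69.0, 4.2, 0], 1], [[0, 0, 0], [-69.0, 4.2, 0], 1], [[0, 0, 0], [-69.0, 4.2, 0], 1], [[0, 0, 0], [-69.0, 4.2, 0], 1], [[0, 0, 0], [-69.0, 4.2, 0], 1], [[0, 0, 0], [-69.0, 4.2, 0], 1], [[0, 0, 0], [-69.0, 4.2, 0], 1], [[0, 0, 0], [-69.0, 4.2, 0], 1], [[0, 0, 0], [-69.0, 4.2, 0], 1], [[0, 0, 0], [-69.0, 4.2, 0], 1], [[0, 0, 0], [-69.0, 4.2, 0], 1], [[0, 0, 0], [-69.0, 4.2, 0], 1], [[0, 0, 0], [-69.0, 4.2, 0], 1]])

```text
clock: 15.52
position: [0.5334, -0.469, 0.1289]
ee_rot: [-2.435, -1.983, -0.001]
force: [-0.3, 0.4, -0.1]
width: 1.0
gripper_force: 0.0
```

```bash
python3 - <<'E'
from h import *
im=cams.get_image("wrist");cv2.imwrite("pics/w5.png",im);o=readout.observe();print(o["width"],o["position"],o["ee_rot"])
w=cams.camera_info("wrist")
hsv=cv2.cvtColor(im,cv2.COLOR_BGR2HSV);m=cv2.inRange(hsv,(3,200,180),(16,255,255));m[250:]=0
for c in blobs(m,300):
    (x,y),r=cv2.minEnclosingCircle(c);print(x,y,r,ray([[x,y]],.06,w)[0].round(4))
E
```

```text
0.9990839678552769 [ 0.53394879 -0.46823047  0.12910721] [-2.43324188e+00 -1.98506180e+00 -1.70652886e-03]
273.9112243652344 224.60279846191406 17.491268157958984 [ 0.5327 -0.4734  0.06  ]
```

View pics/w5.png

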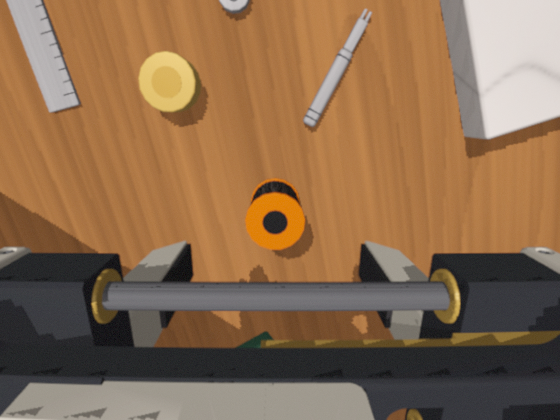

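The spool is centred at (275,222), about 4 mm further back than the tool. I'll grip it with that correction.

Call:
drive_tool(commands=[[[0, 0, 0], [-0.4, 0, 4], 1], [[0, 0, 0], [-0.4, 0, 7.5], 1], [[0, 0, 0], [-0.4, 0, 9.7], 1], [[0, 0, 0], [-0.4, 0, 9.9], 1], [[0, 0, 0], [-0.4, 0, 9.9], -1], [[0, 0, 0], [-0.4, 0, 9.9], -1], [[0, 0, 0], [-0.4, 0, 9.9], -1], [[0, 0, 0], [-0.4, 0, 9.9], -1], [[0, 0, 0], [-0.4, 0, 9.9], -1], [[0, 0, 0], [-0.4, 0, 9.9], -1], [[0, 0, 0], [-0.4, 0, 9.9], -1], [[0, 0, 0], [-0.4, 0, 9.9], -1], [[0, 0, 0], [-0.4, 0, 9.9], -1], [[0, 0, 0], [-0.4, 0, 9.9], -1], [[0, 0, 0], [-0.4, 0, 9.9], -1], [[0, 0, 0], [-0.4, 0, 9.9], -1]])

```text
clock: 16.9
position: [0.5324, -0.4743, 0.0311]
ee_rot: [2.436, 1.983, 0.0]
force: [-0.8, 0.7, 4.3]
width: 0.489
gripper_force: 25.0
```

Call:
drive_tool(commands=[[[0, 0, 0], [0, 0, -4], -1], [[0, 0, 0], [0, 0, -8], -1], [[0, 0, 0], [62.0, -4.2, -10], -1], [[0, 0, 0], [62.0, -4.2, -10], -1], [[0, 0, 0], [62.0, -4.2, -10], -1], [[0, 0, 0], [62.0, -4.2, -10], -1], [[0, 0, 0], [62.0, -4.2, -10], -1], [[0, 0, 0], [62.0, -4.2, -10], -1], [[0, 0, 0], [62.0, -4.2, -10], -1], [[0, 0, 0], [62.0, -4.2, -10], -1], [[0, 0, 0], [62.0, -4.2, -10], -1], [[0, 0, 0], [62.0, -4.2, -10], -1], [[0, 0, 0], [62.0, -4.2, -10], -1], [[0, 0, 0], [62.0, -4.2, -10], -1], [[0, 0, 0], [62.0, -4.2, -10], -1], [[0, 0, 0], [62.0, -4.2, -10], -1], [[0, 0, 0], [62.0, -4.2, -10], -1], [[0, 0, 0], [62.0, -4.2, -10], -1], [[0, 0, 0], [62.0, -4.2, -10], -1], [[0, 0, 0], [62.0, -4.2, -10], -1]])

```text
clock: 18.57
position: [0.6165, 0.1409, 0.1303]
ee_rot: [2.436, 1.983, -0.002]
force: [0.2, -0.7, -0.8]
width: 0.498
gripper_force: 25.0
```

Call:
drive_tool(commands=[[[0, 0, 0], [0.1, 0, 3], -1], [[0, 0, 0], [0.1, 0, 6], -1], [[0, 0, 0], [0.1, 0, 8], -1], [[0, 0, 0], [0.1, 0, 8.8], -1], [[0, 0, 0], [0.1, 0, 8.8], -1], [[0, 0, 0], [0.1, 0, 8.8], -1], [[0, 0, 0], [0.1, 0, 8.8], 0.5], [[0, 0, 0], [0.1, 0, 8.8], 0.5], [[0, 0, 0], [0.1, 0, 8.8], 0.5], [[0, 0, 0], [0.1, 0, 8.8], 0.5], [[0, 0, 0], [0.1, 0, 8.8], 0.5], [[0, 0, 0], [0.1, 0, 8.8], 0.5], [[0, 0, 0], [0.1, 0, 5.5], 0.5], [[0, 0, 0], [0.1, 0, 2], 0.5], [[0, 0, 0], [0.1, 0, 0], 1], [[0, 0, 0], [0.1, 0, 0], 1], [[0, 0, 0], [0.1, 0, 0], 1]])

```text
clock: 19.98
position: [0.6178, 0.1428, 0.132]
ee_rot: [2.435, 1.983, 0.004]
force: [0.1, 0.8, 0.2]
width: 0.916
gripper_force: 0.0
```

Call:
drive_tool(commands=[[[0, 0, 0], [-51.3, -4.4, 2], 1], [[0, 0, 0], [-51.3, -4.4, 2], 1], [[0, 0, 0], [-51.3, -4.4, 2], 1], [[0, 0, 0], [-51.3, -4.4, 2], 1], [[0, 0, 0], [-51.3, -4.4, 2], 1], [[0, 0, 0], [-51.3, -4.4, 2], 1], [[0, 0, 0], [-51.3, -4.4, 2], 1], [[0, 0, 0], [-51.3, -4.4, 2], 1], [[0, 0, 0], [-51.3, -4.4, 2], 1], [[0, 0, 0], [-51.3, -4.4, 2], 1], [[0, 0, 0], [-51.3, -4.4, 2], 1], [[0, 0, 0], [-51.3, -4.4, 2], 1], [[0, 0, 0], [-51.3, -4.4, 2], 1], [[0, 0, 0], [-51.3, -4.4, 2], 1], [[0, 0, 0], [-51.3, -4.4, 2], 1], [[0, 0, 0], [-51.3, -4.4, 2], 1], [[0, 0, 0], [-51.3, -4.4, 2], 1]])

```text
clock: 21.4
position: [0.4705, -0.3489, 0.11]
ee_rot: [-2.432, -1.986, -0.001]
force: [-0.3, 0.5, -0.6]
width: 1.002
gripper_force: 0.0
```

```bash
python3 - <<'E'
from h import *
im=cams.get_image("wrist");cv2.imwrite("pics/w6.png",im);o=readout.observe();print(o["width"],o["position"],o["ee_rot"])
w=cams.camera_info("wrist")
hsv=cv2.cvtColor(im,cv2.COLOR_BGR2HSV);m=cv2.inRange(hsv,(20,100,150),(32,255,255));m[250:]=0
for c in blobs(m,300):
    (x,y),r=cv2.minEnclosingCircle(c);print(x,y,r,cv2.boundingRect(c),ray([[x,y]],.02,w)[0].round(4))
E
```

```text
1.0017070169956774 [ 0.47066091 -0.34901667  0.1102416 ] [-2.43262101e+00 -1.98610747e+00 -6.95061182e-04]
274.9591064453125 212.27015686035156 28.407983779907227 (248, 184, 55, 57) [ 0.4708 -0.3512  0.02  ]
```

View pics/w6.png

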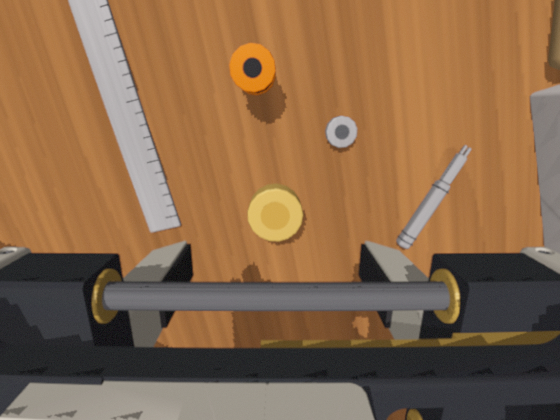

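The wax is at (275,214), centred between the fingers and about 2 mm behind the tool. I'll grip its upper half.

Call:
drive_tool(commands=[[[0, 0, 0], [-0.2, 0, 4], 1], [[0, 0, 0], [-0.2, 0, 7.5], 1], [[0, 0, 0], [-0.2, 0, 9.5], 1], [[0, 0, 0], [-0.2, 0, 9.75], 1], [[0, 0, 0], [-0.2, 0, 9.75], 1], [[0, 0, 0], [-0.2, 0, 9.75], -1], [[0, 0, 0], [-0.2, 0, 9.75], -1], [[0, 0, 0], [-0.2, 0, 9.75], -1], [[0, 0, 0], [-0.2, 0, 9.75], -1], [[0, 0, 0], [-0.2, 0, 9.75], -1], [[0, 0, 0], [-0.2, 0, 9.75], -1], [[0, 0, 0], [-0.2, 0, 9.75], -1], [[0, 0, 0], [-0.2, 0, 9.75], -1], [[0, 0, 0], [-0.2, 0, 9.75], -1], [[0, 0, 0], [-0.2, 0, 9.75], -1], [[0, 0, 0], [-0.2, 0, 9.75], -1], [[0, 0, 0], [-0.2, 0, 9.75], -1]], newtons=20)

```text
clock: 22.87
position: [0.4696, -0.3529, 0.0134]
ee_rot: [2.436, 1.983, 0.0]
force: [-0.9, -0.2, 4.0]
width: 0.489
gripper_force: 20.0
```

Call:
drive_tool(commands=[[[0, 0, 0], [0, 0, -3], -1], [[0, 0, 0], [0, 0, -6], -1], [[0, 0, 0], [55.1, -12.4, -9], -1], [[0, 0, 0], [55.1, -12.4, -9], -1], [[0, 0, 0], [55.1, -12.4, -9], -1], [[0, 0, 0], [55.1, -12.4, -9], -1], [[0, 0, 0], [55.1, -12.4, -9], -1], [[0, 0, 0], [55.1, -12.4, -9], -1], [[0, 0, 0], [55.1, -12.4, -9], -1], [[0, 0, 0], [55.1, -12.4, -9], -1], [[0, 0, 0], [55.1, -12.4, -9], -1], [[0, 0, 0], [55.1, -12.4, -9], -1], [[0, 0, 0], [55.1, -12.4, -9], -1], [[0, 0, 0], [55.1, -12.4, -9], -1], [[0, 0, 0], [55.1, -12.4, -9], -1], [[0, 0, 0], [55.1, -12.4, -9], -1], [[0, 0, 0], [55.1, -12.4, -9], -1], [[0, 0, 0], [55.1, -12.4, -9], -1], [[0, 0, 0], [55.1, -12.4, -9], -1], [[0, 0, 0], [55.1, -12.4, -9], -1]])

```text
clock: 24.53
position: [0.4598, 0.2101, 0.1031]
ee_rot: [2.438, 1.981, -0.001]
force: [-0.4, -0.5, 0.1]
width: 0.49
gripper_force: 20.0
```

```bash
python3 - <<'E'
from h import *
im=cams.get_image("wrist");cv2.imwrite("pics/w7.png",im);o=readout.observe();print(o["width"],o["position"],o["ee_rot"])
w=cams.camera_info("wrist")
P=[np.r_[.4596+.033*np.cos(a),.2117+.033*np.sin(a),.032] for a in np.radians([78.3,-11.7,168.3])]
print(cv2.projectPoints(np.array(P),cv2.Rodrigues(np.array(w["R"]))[0],np.array(w["t"]),w["camera_matrix"],np.array([w["k1"],0,0,0.]))[0].round().tolist())
E
```

```text
0.48731746079674 [0.4598941  0.21009941 0.10319382] [ 2.43855794e+00  1.98027546e+00 -7.82207909e-04]
[[[273.0, 172.0]], [[317.0, 215.0]], [[230.0, 215.0]]]
```

View pics/w7.png

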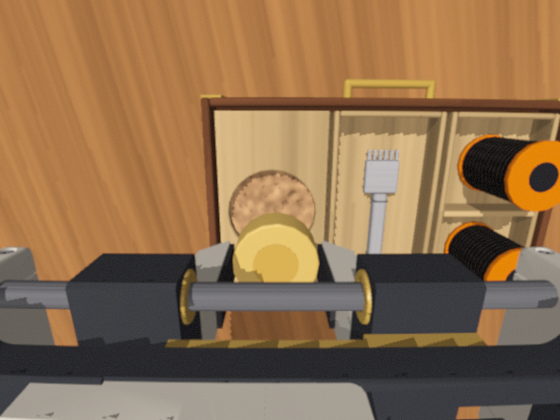

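The recess spans (232–316, top 171) as predicted. The iron lies in the trough and both spools stand in the wells. I'll lower the wax.

Call:
drive_tool(commands=[[[0, 0, 0], [0.2, 0, 3], -1], [[0, 0, 0], [0.2, 0, 5], -1], [[0, 0, 0], [0.2, 0, 6.2], -1], [[0, 0, 0], [0.2, 0, 6.5], -1], [[0, 0, 0], [0.2, 0, 6.5], -1], [[0, 0, 0], [0.2, 0, 6.5], -1], [[0, 0, 0], [0.2, 0, 6.5], 0.4], [[0, 0, 0], [0.2, 0, 6.5], 0.4], [[0, 0, 0], [0.2, 0, 6.5], 0.4], [[0, 0, 0], [0.2, 0, 6.5], 0.4], [[0, 0, 0], [0.2, 0, 6.5], 0.4], [[0, 0, 0], [0.2, 0, 6.5], 0.4], [[0, 0, 0], [0.2, 0, 3.5], 0.4], [[0, 0, 0], [0.2, 0, 0], 0.4], [[0, 0, 0], [-8, 0, -6], 0.4], [[0, 0, 0], [-8, 0, -6], 0.4], [[0, 0, 0], [-8, 0, -6], 0.4], [[0, 0, 0], [-8, 0, -6], 0.4], [[0, 0, 0], [-8, 0, -6], 0.4], [[0, 0, 0], [-8, 0, -6], 0.4]])

```text
clock: 26.25
position: [0.4434, 0.1344, 0.1629]
ee_rot: [-2.435, -1.984, -0.0]
force: [0.7, 0.6, -0.4]
width: 0.697
gripper_force: 0.0
```

```bash
python3 - <<'E'
from h import *
im=cams.get_image("wrist");t=cams.get_image("top");i=cams.camera_info("top");cv2.imwrite("pics/top8.png",t)
c=cv2.resize(t[145:275,95:440],(790,298),interpolation=cv2.INTER_CUBIC);w=cv2.resize(im[:300],None,fx=1,fy=1)
cv2.imwrite("pics/fin.png",np.vstack([c,cv2.copyMakeBorder(w,0,0,0,230,0)]))
E
```

```text
(no output)
```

View pics/fin.png

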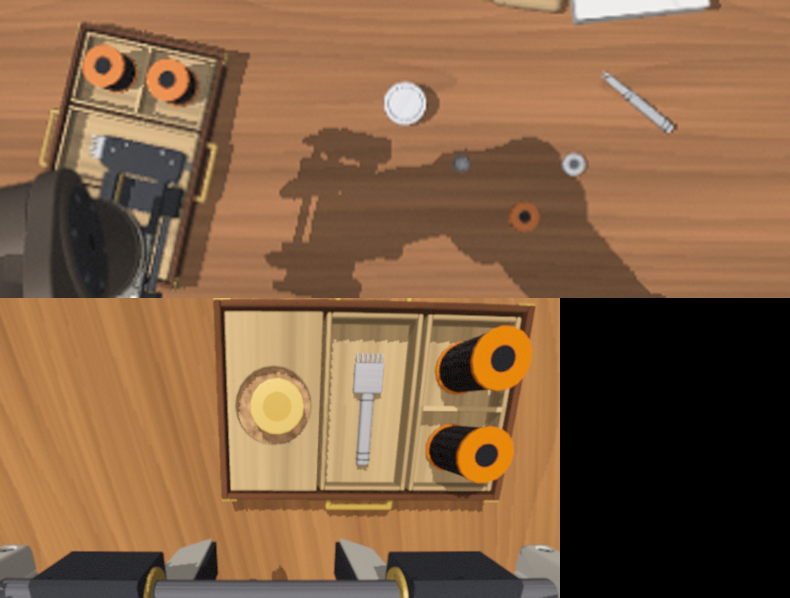

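The wax sits in the recess at (275,405), the iron lies flat in the trough and both spools stand in the wells. The tin, narrow iron and small spool are undisturbed, so I'm handing in.

```bash
python3 -c "
from cell import job;print(job.sign_off())"
```

```text
the job is handed in; nothing more can be done
None
```

The kit is packed and handed in: both full spools are in the wells, the wide iron is in the trough and the wax is in the recess. The small spool, narrow iron and tin were left where they were, and it took about 26 s of robot time; I saw no verdict from the sign-off.

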